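# Load the cosmetics carousel and park it at its index

### The job

Take the two small capped bottles out of the leaning wooden holder and stand them upright on the floor of the carousel's two empty cells, one bottle in each, either way round. Also turn the carousel, which has a bar knob at its centre, so that the pointer fin on its rim lines up with the steel index tab on its foot, and leave it so. Do not shift the other things on the dresser.

Things in the scene. Friction and masses are not known exactly. Their poses are not given: they have to be found in the camera images.
- bottle_1: Small amber glass bottle, 34 mm across up to 32 mm, with a black cap 22 mm across from 39 to 84 mm above its underside; about 60 g. Origin: centre of its underside; z runs along its axis to the cap. Starts in a holder pocket, leaning 30 degrees from upright. Grip the cap, best about 62 mm from the underside along the axis (the pocket walls end 30 mm up the bottle).
- bottle_2: A second bottle exactly like bottle_1, in the holder's other pocket, 80 mm from it centre to centre.
- holder: Fixed light-wood holder: base plate 100 x 150 x 8 mm, two square pockets (40 mm wide inside, walls 4 mm thick, 30 mm deep) at its y = -40 and +40 mm, both leaning 30 degrees from vertical, so that the bottles' caps point up and to the holder's -x side (roughly towards the robot). Origin: centre of the plate's underside, z up.
- carousel_foot: Fixed foot of the carousel, a grey disc 244 mm across; origin: on the turning axis, underside; -x points to the index tab. The frosted tray on it is 212 mm across, floor 18 mm above the dresser, rim 24 mm and dividers 28 mm above that floor. Four equal quarter-circle cells: two empty, facing each other; the other two hold a jar and a tin (36 and 32 mm tall) stuck in place.
- carousel (a joint): Turn of the carousel tray about its vertical axis, rad, positive counter-clockwise from above; 0 = pointer fin exactly at the index tab. Turns stiffly, stays where it is left, no stop near 0. The steel fin stands on the rim in the middle of one empty cell's arc and sticks out 13 mm past the rim; the index tab is fixed on the foot just outside the tray.
- cell_fin (a point): Point on the floor of the empty cell that lies at the pointer fin, 64 mm from the carousel's axis, a good spot for a bottle. Turns with the tray: its z is up and its -x axis points from the carousel's axis to the fin.
- cell_plain (a point): Point on the floor of the other empty cell, 64 mm from the carousel's axis on the side away from the fin. Same axes as cell_fin.
- knob_grip (a point): Where to grip the carousel's black bar knob: on the turning axis, 76 mm above the tray floor. The bar is 44 mm long along this point's x (from one empty cell to the other), 12 mm thick along its y and 28 mm high (14 mm above and below this point), on a post 16 mm across. Grip it across its y axis from above. Same axes as cell_fin.
- index_tab (a point): Top of the fixed steel index tab, 134 mm from the carousel's axis, 12 mm wide.
- compact: Bystander: closed round stainless steel compact mirror, 72 mm across, 13 mm thick. Origin: centre of its underside.
- toothpick_holder: Bystander: empty blue ceramic toothpick holder, 42 mm across, 55 mm tall. Origin: centre of its underside.
- comb: Bystander: tortoiseshell comb lying flat, 150 x 34 mm, 5 mm thick, long along its x. Origin: near its middle, underside.
- dish: Bystander: round glass dish with a cork bottom, 80 mm across, 28 mm tall. Origin: centre of its underside.
- cream_jar: Bystander: white cream jar, 60 mm across, 48 mm tall. Origin: centre of its underside.
- makeup_brush: Bystander: make-up brush lying flat along its x, about 152 mm long, 22 mm thick at most. Origin: underside, at the ferrule.

How it is judged:
By the outcome, as a careful person would: the job done as asked, in the order asked, and still so for the second after the job is handed in, with the robot touching nothing.
It also fails if it takes over 64 s, if anything falls off the work surface, if the arm or the gripper's body presses on something with over 40 N, if the wrist force passes 120 N, or if a joint passes its speed limit or range.

### The arm

A 6-joint arm with a two-finger parallel gripper is mounted at the origin on the work surface. World frame = base frame: x ahead of the robot, y to its left, z up, the work surface at z = 0. Lengths are in mm, angles in rad, forces in N, time in s.
With the tool pointing down it reaches from about 275 to 725 mm from the base axis. Payload 15.9 kg.
Tool frame: the origin (TCP) lies midway between the tips of the shut fingers; the grasp point (between the pads) lies 19 mm behind it (ctrl.grip_point_offset is the distance from the TCP to the grasp point, in mm); z points along the fingers, y is the direction in which the jaws open and shut (so a half turn about z gives the same grasp; the last joint's range is limited). The gripper opens to 85 mm and grips with 20 to 120 N. Pads are 22 mm wide; open, the fingers measure 114 mm over their backs; the gripper's body (76 mm by 85 mm) begins 54 mm behind the grasp point. The pads swing forward as they close: fully open they stand 13 mm farther back than shut.
Start: joints at [1.15, 0.213, -0.034, 1.323, 0, 1.571], TCP at [204.238, 456.369, 231.306] pointing down, gripper open.
Joint ranges: [-2.98, 2.98], [-0.74, 1.72], [-1.14, 1.35], [-2.1, 2.04], [-1.57, 1.44], [-3.14, 3.14]. Speed limits (rad/s): [1.89, 1.89, 2.39, 2.57, 3.14, 3.14].

### API

Orientations are given as a 3x3 rotation matrix whose columns are the frame's x, y, z axes.
In Python, from workcell import ctrl gives the robot as it stands.
- The arm moves only by the tool move_arm, never from a script. Its argument "increments" is text: rows parted by semicolons, each of 7 numbers parted by spaces: the opening, from 0 (shut) to 1 (fully open), then the shift along the tool's x, y, z in mm, then the turn, a rotation vector about the tool's x, y, z in rad. A call has 1 to 20 rows; each row is the pose to reach, as a shift and turn from the pose commanded when the call began, along the tool's axes at that moment; what a row does not reach only later rows make up. A row lasts 1/12 s, in which the tool goes at most 41.7 mm and 7.16 degrees, less where a joint would pass 70% of its speed; a pose out of reach is approached as far as the arm can. A call with a gripper value outside its range is refused whole. The fingers move at their own pace and stop on an object; "squeeze" is the grip in N (left out, the last holds). Time passes only in rows, so rows that repeat a pose let the fingers close. It gives the time, the measured TCP pose, the force and the opening at its end, in the units of the state.
- ctrl.read_state(): the state, without advancing time (a new reading comes with each control period).
- ctrl.camera(name): name is "scene" or "top"; returns (picture, depth): 420x560x3 uint8, red, green, blue; 420x560 float32, mm along the optical axis (not along the pixel's ray), 0 where there is no reading.
- ctrl.camera_params(name): a dict with "mtx" (3x3 intrinsics, pixels), "R" (3x3) and "t" (3): a world point X has camera coordinates R X + t. Camera axes: x right, y down, z forward; pixel columns grow to the right and rows downward; lengths in mm; the calibration is good to about 2 mm. A picture is of the moment at which its call begins. camera_params takes no time and is no camera call.
- ctrl.sign_off(): hands the job in, once; it reports no verdict.
Trained networks look in the newest picture that a camera, given by its name, has taken for a name from the list of things; names that differ only in an ending like _2 or _b are one class to them, and where a whole thing is asked for, a point or a joint stands for the part that bears it (a point fixed in the world has none). Each returns a list of dicts, best first, with "p" (0 to 1); they miss things now and then, are a little off and sometimes report something else, mostly with a low value. They report only what shows in the picture. A call takes as long as a camera call.
- ctrl.silhouettes(thing, camera): "mask" (420x560 bool, what is visible of it) and "xy" ([column, row] in pixels, amid what is visible of it).
The state is a dict: "time": time; "qpos": joint angles; "joint_vel": joint speeds; "effort": joint torques, N m; "eef_pos": TCP position; "eef_rot": TCP orientation; "force": force on the tool from outside, world axes, zero at the start; "torque": the same for the moment, N m; "width": finger opening in mm.
Only numpy, scipy, OpenCV 4.12 (cv2) and the standard library are available. Lean on these libraries where they do the work, as an engineer would, in place of code of your own. Each camera call takes 0.05 s, during which the arm holds its last target. There are 200 camera calls.

## Working session

There is one attempt and no reset: what is moved stays moved. The work goes in short steps, Python scripts to look and compute and a tool call to move; the robot and the scene stay as the last step left them, time stands still between calls to the robot, and variables do not carry over. Pictures are saved under pics/ and viewed, about 8 in all and at most 12, crops included, and the job is handed in when it is done.

Besides the shell and the picture viewer there is one more tool, called after "Call:" as name(argument=value, ...), one argument or row to a line, values as JSON. move_arm: Moves the arm, as the interface text tells. Its arguments: {"type":"object","properties":{"increments":{"type":"string"},"squeeze":{"type":"number"}},"required":["increments"]}

```bash
ls; mkdir -p pics; python3 - <<'E'
from workcell import ctrl
import cv2,numpy as np
for n in("scene","top"):
    im,d=ctrl.camera(n); cv2.imwrite(f"pics/{n}0.png",im[:,:,::-1]); np.savez(f"{n}0.npz",im=im,d=d)
    p=ctrl.camera_params(n); print(n,p)
s=ctrl.read_state(); print(s['time'],s['eef_pos'],s['eef_rot'],s['width'],ctrl.grip_point_offset)
E
```

```text
pics
scene {'mtx': array([[510.30447209,   0.        , 273.90505987],
       [  0.        , 510.30447209, 211.9607718 ],
       [  0.        ,   0.        ,   1.        ]]), 'R': array([[-0.14310373,  0.9897062 , -0.00172052],
       [ 0.7774592 ,  0.11133841, -0.61899996],
       [-0.61243653, -0.08991884, -0.78538914]]), 't': array([ 101.74060666, -378.60070073, 1717.51043249])}
top {'mtx': array([[434.94360687,   0.        , 289.06047058],
       [  0.        , 434.94360687, 214.13411743],
       [  0.        ,   0.        ,   1.        ]]), 'R': array([[-0.01628224, -0.99928087, -0.03424369],
       [-0.98666796,  0.02160441, -0.16130589],
       [ 0.16192971,  0.03116073, -0.98631018]]), 't': array([  21.77290265,  552.46358024, 1259.80677112])}
0.1 [204.11074913 456.09733738 230.87070411] [[-9.12762822e-01  4.08489726e-01 -4.17874800e-04]
 [ 4.08489940e-01  9.12762333e-01 -9.44725286e-04]
 [-4.49019615e-06 -1.03300777e-03 -9.99999466e-01]] 85.10945947378949 18.700000000000003
```

View pics/scene0.png

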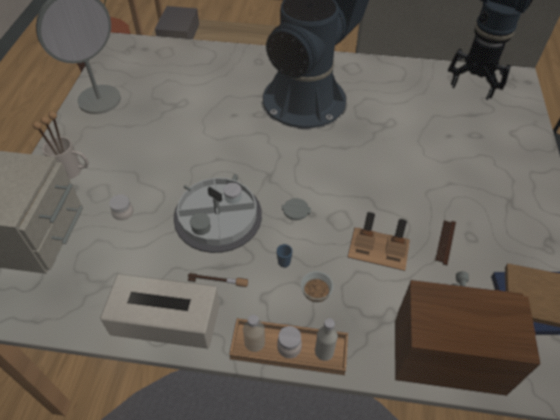

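View pics/top0.png

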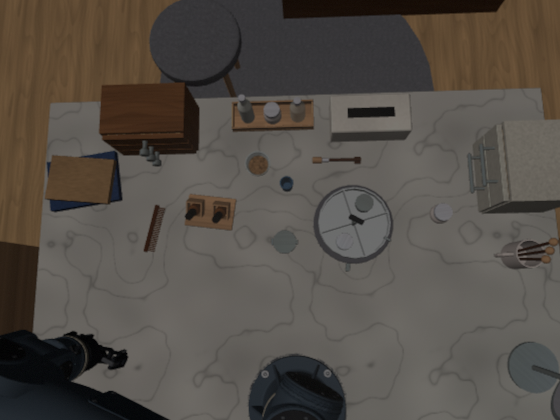

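The scene view shows the carousel at about (217,215) and the holder at (380,247). In the top view they are at (353,222) and (211,212). Next I'll measure both and enlarge crops.

```bash
cat > h.py <<'E'
from workcell import ctrl
import cv2,numpy as np
P={n:ctrl.camera_params(n) for n in("scene","top")}
def w(n,u,v,z=None,d=None):
    p=P[n];K,R,t=p['mtx'],p['R'],p['t']
    r=np.linalg.inv(K)@np.vstack([np.ravel(u),np.ravel(v),np.ones(np.size(u))])
    if d is not None: return (R.T@(r*np.ravel(d)-t[:,None])).T
    c=-R.T@t; r=R.T@r
    return (c[:,None]+r*((z-c[2])/r[2])).T
def proj(n,X):
    p=P[n]; x=p['mtx']@(p['R']@np.atleast_2d(X).T+p['t'][:,None]); return (x[:2]/x[2]).T
def cloud(n,m,d):
    v,u=np.nonzero(m&(d>0)); return w(n,u,v,d=d[v,u])
E
python3 - <<'E'
from h import *
for n in("scene","top"):
    z=np.load(n+"0.npz");im,d=z['im'],z['d']
    for th in["bottle_1","holder","carousel_foot","carousel","cell_fin","knob_grip","toothpick_holder","compact","comb"]:
        for r in ctrl.silhouettes(th,n)[:3]:
            if r['p']<.3: continue
            c=cloud(n,r['mask'],d)
            print(n,th,round(r['p'],2),np.round(r['xy']),r['mask'].sum(),np.round(np.median(c,0)),np.round(np.percentile(c,[2,98],axis=0)).tolist())
for n,x,y,W,H in(("top",300,175,105,105),("top",170,180,80,60),("scene",165,165,105,90),("scene",340,200,80,70)):
    im=np.load(n+"0.npz")['im'][y:y+H,x:x+W,::-1]
    im=np.clip(im.astype(float)*1.4,0,255).astype(np.uint8)
    s=400/W if True else 0
    im=cv2.resize(im,(400,300 if 0 else int(H*s)),interpolation=cv2.INTER_CUBIC)[:400]
    cv2.imwrite(f"/tmp/{n}{x}.png",im)
a=cv2.imread("/tmp/top300.png");b=cv2.imread("/tmp/top170.png");c=cv2.imread("/tmp/scene165.png");e=cv2.imread("/tmp/scene340.png")
o=np.zeros((760,800,3),np.uint8)
o[:a.shape[0],:400]=a;o[:c.shape[0],400:]=c;o[410:410+b.shape[0],:400]=b;o[410:410+e.shape[0],400:]=e[:350]
cv2.imwrite("pics/crops.png",cv2.resize(o,(630,600)))
cv2.imwrite("pics/crops1.png",o[:600])
E
```

```text
scene bottle_1 0.68 [400. 234.] 250 [567. 297.  74.] [[542.0, 282.0, 42.0], [586.0, 311.0, 101.0]]
scene bottle_1 0.61 [370. 223.] 217 [558. 218.  73.] [[534.0, 203.0, 52.0], [575.0, 231.0, 103.0]]
scene bottle_1 0.42 [215. 212.] 4335 [ 534. -182.   27.] [[426.0, -284.0, 15.0], [632.0, -87.0, 99.0]]
scene holder 0.75 [378. 248.] 1699 [598. 257.  11.] [[531.0, 184.0, 4.0], [628.0, 326.0, 64.0]]
scene carousel_foot 0.56 [216. 218.] 5383 [ 543. -178.   22.] [[424.0, -287.0, 3.0], [643.0, -74.0, 92.0]]
scene carousel 0.92 [218. 211.] 4309 [ 534. -182.   27.] [[427.0, -283.0, 15.0], [632.0, -88.0, 100.0]]
scene carousel 0.46 [400. 232.] 248 [567. 298.  75.] [[539.0, 282.0, 42.0], [586.0, 311.0, 102.0]]
scene cell_fin 0.75 [217. 211.] 4199 [ 535. -181.   26.] [[428.0, -282.0, 15.0], [632.0, -89.0, 100.0]]
scene knob_grip 0.7 [216. 211.] 4224 [ 534. -182.   26.] [[427.0, -282.0, 15.0], [632.0, -89.0, 100.0]]
scene toothpick_holder 0.53 [283. 255.] 318 [654.  15.  39.] [[595.0, -2.0, -0.0], [671.0, 34.0, 59.0]]
scene compact 0.55 [294. 209.] 481 [480.  26.  13.] [[434.0, -9.0, 2.0], [511.0, 
[... 870 characters left out ...]
], [623.0, -88.0, 87.0]]
top knob_grip 0.92 [352. 225.] 4016 [ 524. -184.   19.] [[429.0, -281.0, 12.0], [625.0, -89.0, 87.0]]
top knob_grip 0.7 [324. 162.] 118 [726. -97.  16.] [[718.0, -211.0, 5.0], [736.0, -66.0, 24.0]]
top knob_grip 0.55 [287. 181.] 163 [654.  17.  34.] [[629.0, -2.0, -0.0], [666.0, 34.0, 57.0]]
top toothpick_holder 0.43 [286. 183.] 174 [653.  17.  34.] [[629.0, -2.0, -3.0], [669.0, 37.0, 57.0]]
top compact 0.97 [285. 244.] 424 [474.  27.  11.] [[442.0, -4.0, 6.0], [506.0, 60.0, 17.0]]
top comb 0.73 [356. 222.] 4135 [ 523. -183.   19.] [[429.0, -282.0, 10.0], [623.0, -85.0, 81.0]]
top comb 0.61 [151. 225.] 288 [528. 439.   4.] [[457.0, 417.0, -3.0], [589.0, 459.0, 10.0]]
```

View pics/crops.png

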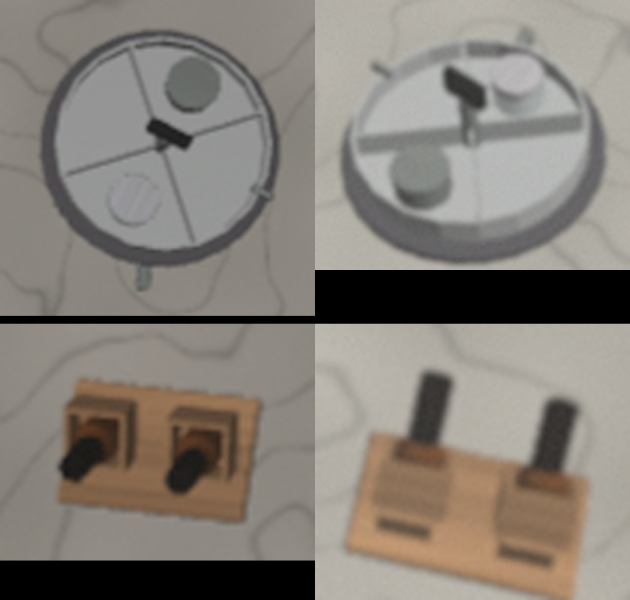

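The crops show these top-view positions:
- Fin at about (387,239)
- Index tab at about (348,265)
- Empty cells at upper left and lower right, with the fin in the lower-right one
- Caps leaning towards the robot

Next I'll fit these precisely.

```bash
cat > fit.py <<'E'
from h import *
from scipy.optimize import least_squares
def grab(tag=None):
    o={}
    for n in("scene","top"):
        if tag: z=np.load(n+tag+".npz");o[n]=(z['im'],z['d'])
        else: o[n]=ctrl.camera(n)
    return o
def pts(o,lo,hi,mask=None,which=("scene","top"),dark=None):
    r={}
    for n in which:
        im,d=o[n]; v,u=np.nonzero((d>0)&((im.max(2)<dark) if dark else True)); X=w(n,u,v,d=d[v,u])
        r[n]=X[np.all((X>lo)&(X<hi),axis=1)]
    return r
def bottle(X,yaw0=np.pi,g=None):
    # params: point on axis at z=75 (x,y), yaw of the cap lean direction
    def ax(y): return np.array([np.cos(y)*.5,np.sin(y)*.5,np.cos(np.pi/6)])
    def f(p):
        q=X-np.array([p[0],p[1],75.]); a=ax(p[2]); 
        return np.linalg.norm(q-np.outer(q@a,a),axis=1)-11
    s=least_squares(f,[*g,yaw0],loss='soft_l1',f_scale=2); q=X-np.array([*s.x[:2],75]); t=q@ax(s.x[2])
    return s.x,ax(s.x[2]),np.percentile(t,[1,99]),np.median(abs(f(s.x)))
E
cat > a.py <<'E'
from fit import *
o=grab("0")
# bottles
for g in((556,216),(566,295)):
    D=pts(o,[500,g[1]-22,50],[610,g[1]+22,115],dark=75)
    for k,X in list(D.items())+[("both",np.vstack(list(D.values())))]:
        x,a,t,e=bottle(X,g=g); print("bottle",k,len(X),x.round(2),"top along",t.round(1),"res",e.round(2), "cap top z",(75+t[1]*a[2]).round(1))
# holder yaw
r=ctrl.silhouettes
for n in("top","scene"):
    ctrl.camera(n); m=[x for x in r("holder",n) if x['p']>.5][0]['mask']; X=cloud(n,m,o[n][1]); X=X[(X[:,2]<14)&(X[:,2]>2)]
    print("holder",n,cv2.minAreaRect(X[:,:2].astype(np.float32)))
# carousel
for n in("scene","top"):
    D=pts(o,[380,-330,36],[680,-40,48],which=(n,))[n]
    rr=np.hypot(D[:,0]-527,D[:,1]+183); X=D[(rr>96)&(rr<112)]
    s=least_squares(lambda p:np.hypot(X[:,0]-p[0],X[:,1]-p[1])-104,[527,-183],loss='soft_l1'); print("rim",n,len(X),s.x.round(1),abs(s.fun).mean().round(2))
    K=pts(o,[490,-220,76],[570,-140,118],which=(n,))[n]; c=K[:,:2].mean(0);U,S,V=np.linalg.svd(K[:,:2]-c)
    print("knob",n,len(K),c.round(1),"ang",np.degrees(np.arctan2(*V[0][::-1])).round(1),"z",np.percentile(K[:,2],[2,50,98]).round(1), cv2.minAreaRect(K[:,:2].astype(np.float32)))
def tri(us):
    A=[]
    for n,(u,v) in us.items():
        p=P[n];M=p['mtx']@np.c_[p['R'],p['t']];A+=[u*M[2]-M[0],v*M[2]-M[1]]
    A=np.array(A);return np.linalg.lstsq(A[:,:3],-A[:,3],rcond=None)[0]
print("fin",tri({"top":(387,238.7),"scene":(187.3,187.7)}),"tab",tri({"top":(348,265.7),"scene":(235.7,177.7)}))
E
python3 a.py
```

```text
bottle scene 149 [547.36 218.46   2.96] top along [-29.4  27.2] res 1.58 cap top z 98.6
bottle top 148 [549.02 221.36   2.9 ] top along [-40.9  30. ] res 3.16 cap top z 101.0
bottle both 297 [547.59 219.44   3.01] top along [-41.1  28.4] res 2.26 cap top z 99.6
bottle scene 160 [558.53 298.3    2.88] top along [-30.   27.3] res 1.83 cap top z 98.7
bottle top 149 [559.6  302.21   2.77] top along [-41.3  29.7] res 2.95 cap top z 100.7
bottle both 309 [558.77 299.75   2.9 ] top along [-40.4  28.8] res 2.59 cap top z 100.0
holder top ((571.490966796875, 257.52264404296875), (150.38221740722656, 99.853515625), 82.3107681274414)
holder scene ((575.7320556640625, 256.2938537597656), (149.84976196289062, 103.96551513671875), 82.34854888916016)
rim scene 562 [ 528.8 -184.2] 1.75
knob scene 147 [ 532.2 -183.1] ang -116.7 z [ 77.8 101.6 112.8] ((530.3665771484375, -184.3689727783203), (47.37644958496094, 15.329194068908691), 63.02499771118164)
rim top 334 [ 525.1 -182.9] 1.35
knob top 86 [ 523.7 -181.9] ang 61.5 z [ 79.7 105.3 110.6] ((524.2577514648438, -182.54490661621094), (43.959354400634766, 12.7732515335083), 61.20146560668945)
fin [ 473.40339584 -277.49427608   42.03649432] tab [ 396.63595507 -159.01263606   18.10283498]
```

```bash
cat >> h.py <<'E'
from scipy.spatial.transform import Rotation as Ro
def go(p,yaw,tilt_axis=None,back=0,off=18.7,s=None,R=None):
    """increments to put grasp point at p, tool y at azimuth yaw (deg), tool z = -axis"""
    s=s or ctrl.read_state(); a=np.array([0,0,1.]) if tilt_axis is None else np.asarray(tilt_axis)/np.linalg.norm(tilt_axis)
    z=-a; y=np.array([np.cos(np.radians(yaw)),np.sin(np.radians(yaw)),0]); y-=y@z*z; y/=np.linalg.norm(y)
    T=np.c_[np.cross(y,z),y,z]; R0=np.array(s['eef_rot'])
    tcp=np.asarray(p)+off*z-back*z
    print("shift",(R0.T@(tcp-s['eef_pos'])).round(1),"rot",Ro.from_matrix(R0.T@T).as_rotvec().round(3),"tcp",tcp.round(1)); return T,tcp
E
cat > b.py <<'E'
from fit import *
o=grab("0"); yaw=np.radians(172.3); a=np.array([np.cos(yaw)*.5,np.sin(yaw)*.5,np.cos(np.pi/6)])
for nm,g in(("A",(548,219)),("B",(559,299))):
    D=pts(o,[500,g[1]-25,50],[610,g[1]+25,115],dark=75); R=[]
    for k,X in D.items():
        def f(p,X):
            q=X-np.array([p[0],p[1],75.]);return np.linalg.norm(q-np.outer(q@a,a),axis=1)-11
        for _ in range(3):
            s=least_squares(f,g,args=(X,),loss='soft_l1',f_scale=1.5); q=X-np.array([*s.x,75]);t=q@a; X2=X[(t>-18)&(t<24)&(abs(f(s.x,X))<5)]
            g=s.x; s=least_squares(f,g,args=(X2,),loss='soft_l1',f_scale=1.5); g=s.x
        q=X-np.array([*g,75]);t=(q@a)[np.linalg.norm(q-np.outer(q@a,a),axis=1)<13]
        print(nm,k,len(X2),g.round(1),np.percentile(t,[95,99]).round(1),abs(s.fun).mean().round(2)); R.append(g)
    m=np.mean(R,0); G=np.array([*m,75])+2*a; print(nm,"grasp",G.round(1)); go(G,82.3,a,back=90)
E
python3 b.py
```

```text
A scene 114 [547.2 219.4] [25.  27.2] 1.54
A top 50 [544.3 221.4] [25.6 27. ] 1.01
A grasp [544.7 220.5  76.7]
shift [-372.9  -86.3   92.8] rot [-0.075 -0.52  -0.28 ] tcp [509.4 225.3 138.5]
B scene 118 [558.2 298.8] [26.4 27. ] 1.62
B top 50 [555.3 301.6] [26.3 28.7] 1.08
B grasp [555.8 300.3  76.7]
shift [-350.4   -8.9   92.8] rot [-0.075 -0.52  -0.28 ] tcp [520.5 305.1 138.5]
```

Call:
move_arm(
  increments="0.6 -30 -6 0 -0.01 -0.05 -0.03; 0.6 -65 -14 4 -0.02 -0.12 -0.06; 0.6 -100 -22 10 -0.03 -0.19 -0.1; 0.6 -137 -30 20 -0.04 -0.26 -0.14; 0.6 -174 -39 32 -0.05 -0.33 -0.18; 0.6 -211 -48 45 -0.06 -0.4 -0.22; 0.6 -248 -57 58 -0.07 -0.46 -0.25; 0.6 -285 -66 70 -0.075 -0.52 -0.28; 0.6 -320 -74 80 -0.075 -0.52 -0.28; 0.6 -350 -81 88 -0.075 -0.52 -0.28; 0.6 -372.9 -86.3 92.8 -0.075 -0.52 -0.28; 0.6 -372.9 -86.3 92.8 -0.075 -0.52 -0.28; 0.6 -372.9 -86.3 92.8 -0.075 -0.52 -0.28; 0.6 -372.9 -86.3 92.8 -0.075 -0.52 -0.28; 0.6 -372.9 -86.3 92.8 -0.075 -0.52 -0.28; 0.6 -372.9 -86.3 92.8 -0.075 -0.52 -0.28; 0.6 -372.9 -86.3 92.8 -0.075 -0.52 -0.28; 0.6 -372.9 -86.3 92.8 -0.075 -0.52 -0.28",
  squeeze=30,
)

```text
time: 2.7
eef_pos: [509.1, 225.9, 138.7]
eef_rot: [[-0.858, 0.133, 0.496], [0.115, 0.991, -0.066], [-0.5, 0.0, -0.866]]
force: [-0.5, 0.5, -1.0]
width: 51.3
```

```bash
python3 - <<'E'
from h import *
yaw=np.radians(172.3); a=np.array([np.cos(yaw)*.5,np.sin(yaw)*.5,np.cos(np.pi/6)])
s=ctrl.read_state(); print(s['eef_pos'],s['qpos'],s['time'],s['width'],s['force'])
go([544.7,220.5,76.7],82.3,a,s=s)
im,d=ctrl.camera("scene"); x,y=330,180; c=cv2.resize(im[y:y+100,x:x+120,::-1],None,fx=5,fy=5,interpolation=cv2.INTER_CUBIC)
c=np.clip(c*1.4,0,255).astype(np.uint8)
R0=np.array(s['eef_rot']);tc=s['eef_pos']
for k,col in((0,(0,0,255)),(90,(0,255,0))):
    q=(proj("scene",tc+R0[:,2]*k)-[x,y])*5+2; cv2.circle(c,tuple(int(v) for v in q[0]),4,col,-1)
cv2.imwrite("pics/pre.png",c)
E
```

```text
[509.09152719 225.86981244 138.67977178] [ 0.61060395  0.05025179 -0.60906031  0.50949341 -0.34534848  0.67281015] 2.7 51.3431060808772 [-0.45595812  0.47422369 -0.97213705]
shift [-0.2 -0.6 90.4] rot [0.001 0.    0.001] tcp [554.  219.2  60.5]
```

View pics/pre.png

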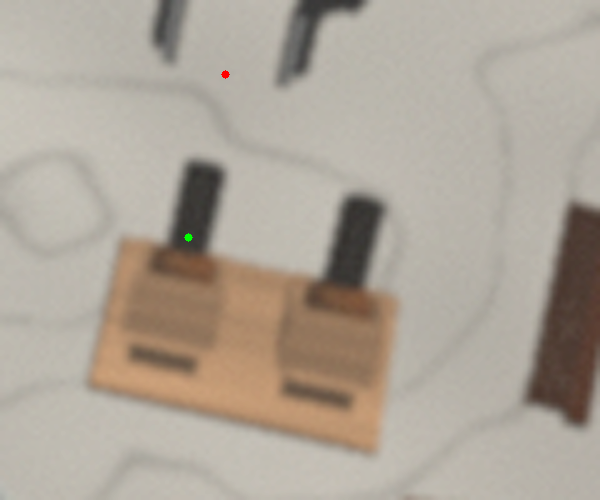

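The fingers straddle cap A at crop (200,200), and the projected tool axis (green dot) runs down the cap. I'll descend and close.

Call:
move_arm(
  increments="0.6 0 -0.5 15 0 0 0; 0.6 0 -0.5 35 0 0 0; 0.6 0 -0.5 55 0 0 0; 0.6 0 -0.5 72 0 0 0; 0.6 0 -0.5 84 0 0 0; 0.6 0 -0.5 90.5 0 0 0; 0.6 0 -0.5 90.5 0 0 0; 0.1 0 -0.5 90.5 0 0 0; 0.1 0 -0.5 90.5 0 0 0; 0.1 0 -0.5 90.5 0 0 0; 0.1 0 -0.5 90.5 0 0 0; 0.1 0 -0.5 90.5 0 0 0; 0.1 0 -0.5 90.5 0 0 0; 0.1 0 -0.5 90.5 0 0 0; 0.1 0 -0.5 90.5 0 0 0",
  squeeze=30,
)

```text
time: 4.0
eef_pos: [554.4, 219.0, 60.6]
eef_rot: [[-0.858, 0.134, 0.496], [0.116, 0.991, -0.067], [-0.501, 0.001, -0.866]]
force: [-1.9, 1.0, 6.3]
width: 21.1
```

Call:
move_arm(
  increments="0 0 -0.5 -4 0 0 0; 0 0 -0.5 -12 0 0 0; 0 0 -0.5 -24 0 0 0; 0 0 -0.5 -38 0 0 0; 0 0 -0.5 -54 0 0 0; 0 0 -0.5 -70 0 0 0; 0 0 -0.5 -86 0 0 0; 0 0 -0.5 -100 0 0 0; 0 0 -0.5 -110 0 0 0; 0 0 -0.5 -110 0 0 0",
)

```text
time: 4.83
eef_pos: [499.3, 226.1, 157.2]
eef_rot: [[-0.858, 0.133, 0.497], [0.116, 0.991, -0.066], [-0.501, 0.001, -0.865]]
force: [1.2, -0.1, -1.2]
width: 21.1
```

```bash
cat > c.py <<'E'
from fit import *
# axis/fin/tab refinement, robot out of view of the tray
o=grab()
for n in o: np.savez(n+"1.npz",im=o[n][0],d=o[n][1])
s=ctrl.read_state(); print(s['time'],s['width'],s['force'],s['qpos'])
ax=np.array([527,-183.3]); th=-118.5
u=np.array([np.cos(np.radians(th)),np.sin(np.radians(th))])
for nm,sg in(("fin",1),("plain",-1)):
    p=ax+sg*64*u; print(nm,p); go([*p,150],th+270,s=s)
# bottle lower end
R=np.array(s['eef_rot']);g=s['eef_pos']-R[:,2]*18.7
D=pts(o,g-90,g+90)
for n,X in D.items():
    q=X-g; t=q@R[:,2]; X=np.c_[q@R[:,0],q@R[:,1],t]; X=X[(np.hypot(X[:,0],X[:,1])<24)&(t>5)&(t<80)]
    print(n,len(X),np.percentile(X[:,2],[50,90,98,100]).round(1),X.mean(0).round(1))
E
python3 c.py
```

```text
4.9333 21.258850940011218 [ 0.31235524  0.31296041 -0.98280261] [ 0.62340279  0.01802422 -0.59514015  0.56017967 -0.35055921  0.68600361]
fin [ 496.46183934 -239.54429521]
shift [ -39.2 -461.4   50.3] rot [-0.316  0.458 -1.178] tcp [ 496.5 -239.5  131.3]
plain [ 557.53816066 -127.05570479]
shift [ -78.6 -341.8   73.1] rot [-0.316  0.458 -1.178] tcp [ 557.5 -127.1  131.3]
scene 285 [30.6 52.6 57.1 58.9] [-13.1  -1.3  30.8]
top 119 [28.7 52.8 58.8 61.2] [-9.6 -4.1 30.8]
```

Call:
move_arm(
  increments="0 -1 -9 0 -0.006 0.009 -0.024; 0 -4 -28 1 -0.019 0.027 -0.071; 0 -7 -51 1 -0.035 0.05 -0.13; 0 -10 -78 2 -0.054 0.078 -0.2; 0 -14 -106 3 -0.073 0.105 -0.271; 0 -18 -134 3 -0.092 0.133 -0.342; 0 -22 -161 4 -0.111 0.16 -0.412; 0 -25 -189 5 -0.13 0.188 -0.483; 0 -29 -217 5 -0.149 0.215 -0.554; 0 -33 -245 6 -0.167 0.243 -0.624; 0 -36 -272 7 -0.186 0.27 -0.695; 0 -40 -300 7 -0.205 0.298 -0.766; 0 -44 -328 8 -0.224 0.325 -0.836; 0 -48 -355 9 -0.243 0.353 -0.907; 0 -51 -383 9 -0.262 0.38 -0.978; 0 -55 -411 10 -0.281 0.408 -1.048; 0 -58 -434 11 -0.297 0.431 -1.107; 0 -60 -452 11 -0.31 0.449 -1.154; 0 -61.7 -461.4 11.4 -0.316 0.458 -1.178; 0 -61.7 -461.4 11.4 -0.316 0.458 -1.178",
)

```text
time: 6.6
eef_pos: [496.3, -241.4, 174.8]
eef_rot: [[-0.478, -0.878, -0.002], [-0.878, 0.478, 0.0], [0.001, 0.002, -1.0]]
force: [-0.4, 0.6, -1.3]
width: 21.4
```

```bash
python3 - <<'E'
from fit import *
s=ctrl.read_state(); print(s['time'],s['eef_pos'],s['eef_rot'],s['width'],s['qpos'],s['force'])
go([496.5,-239.5,81],151.5,s=s)
o=grab()
for n in o: np.savez(n+"2.npz",im=o[n][0],d=o[n][1])
g=s['eef_pos']+[0,0,18.7]
D=pts(o,g-[25,25,75],g+[25,25,-22])
for n,X in D.items():
    X=X-g; print(n,len(X),"below",np.percentile(X[:,2],[0,2,10]).round(1),np.percentile(X[:,:2],[5,95],axis=0).round(1).tolist())
    im=o[n][0]; c=proj(n,[527,-183,50])[0]; x,y=int(c[0])-50,int(c[1])-50
    q=cv2.resize(im[y:y+100,x:x+100,::-1],None,fx=4,fy=4,interpolation=cv2.INTER_CUBIC); cv2.imwrite(f"/tmp/{n}.png",np.clip(q*1.5,0,255))
cv2.imwrite("pics/pl.png",np.hstack([cv2.imread("/tmp/scene.png"),cv2.imread("/tmp/top.png")]))
E
```

```text
6.6 [ 496.31400993 -241.40343545  174.80795683] [[-4.77927459e-01 -8.78395852e-01 -2.46392419e-03]
 [-8.78398980e-01  4.77927823e-01  4.77131336e-04]
 [ 7.58467739e-04  2.39234267e-03 -9.99996851e-01]] 21.416629509197968 [-4.52332104e-01  3.37599611e-01 -1.10622113e-02  1.22455917e+00
 -6.47746947e-04 -1.52483284e+00] [-0.44082189  0.59923866 -1.25964586]
shift [ -1.8   0.5 112.5] rot [ 0.002 -0.001 -0.001] tcp [ 496.5 -239.5   62.3]
scene 147 below [-63.7 -59.  -55.1] [[-2.4, -13.1], [17.6, 14.1]][ WARN:0@3.254] global loadsave.cpp:1063 imwrite_ Unsupported depth image for selected encoder is fallbacked to CV_8U.
Traceback (most recent call last):
IndexError: index -1 is out of bounds for axis 0 with size 0
```

Call:
move_arm(
  increments="0 -1 0.3 8 0 0 0; 0 -1.8 0.5 25 0 0 0; 0 -1.8 0.5 45 0.002 0 0; 0 -1.8 0.5 65 0.002 0 0; 0 -1.8 0.5 83 0.002 0 0; 0 -1.8 0.5 97 0.002 0 0; 0 -1.8 0.5 105 0.002 0 0; 0 -1.8 0.5 110 0.002 0 0; 0 -1.8 0.5 111 0.002 0 0; 0 -1.8 0.5 112 0.002 0 0; 0 -1.8 0.5 112 0.002 0 0",
)

```text
time: 7.62
eef_pos: [497.2, -237.8, 65.0]
eef_rot: [[-0.478, -0.879, 0.002], [-0.879, 0.478, -0.001], [-0.0, -0.003, -1.0]]
force: [-0.2, 0.0, -0.7]
width: 21.3
```

Call:
move_arm(
  increments="0 0 0 0.5 0 0 0; 0 0 0 1 0 0 0; 0 0 0 1.5 0 0 0; 0 0 0 2 0 0 0; 0 0 0 2 0 0 0",
)

```text
time: 8.03
eef_pos: [496.8, -237.7, 62.4]
eef_rot: [[-0.478, -0.879, 0.002], [-0.879, 0.478, -0.001], [-0.0, -0.002, -1.0]]
force: [-0.0, -1.4, -1.5]
width: 21.2
```

Call:
move_arm(
  increments="0 0 0 0.5 0 0 0; 0 0 0 1 0 0 0; 0 0 0 1.5 0 0 0; 0 0 0 2 0 0 0; 0 0 0 2 0 0 0",
)

```text
time: 8.45
eef_pos: [496.8, -237.7, 60.4]
eef_rot: [[-0.477, -0.879, 0.002], [-0.879, 0.477, -0.001], [-0.0, -0.002, -1.0]]
force: [-0.1, 0.4, -0.6]
width: 20.8
```

```bash
python3 - <<'E'
from fit import *
s=ctrl.read_state(); print(s['eef_pos'],s['force'])
o=grab(); L=[]
for n in o:
    im=o[n][0]; c=proj(n,[527,-183,50])[0]; x,y=int(c[0])-50,int(c[1])-55
    q=cv2.resize(im[y:y+100,x:x+100,::-1],None,fx=4,fy=4,interpolation=cv2.INTER_CUBIC); L.append(np.clip(q*1.5,0,255).astype(np.uint8)); print(x,y)
cv2.imwrite("pics/pl.png",np.hstack(L))
E
```

```text
[ 496.81490405 -237.70571524   60.37364402] [-0.05927296  0.39901168 -0.60721933]
166 149
304 166
```

View pics/pl.png

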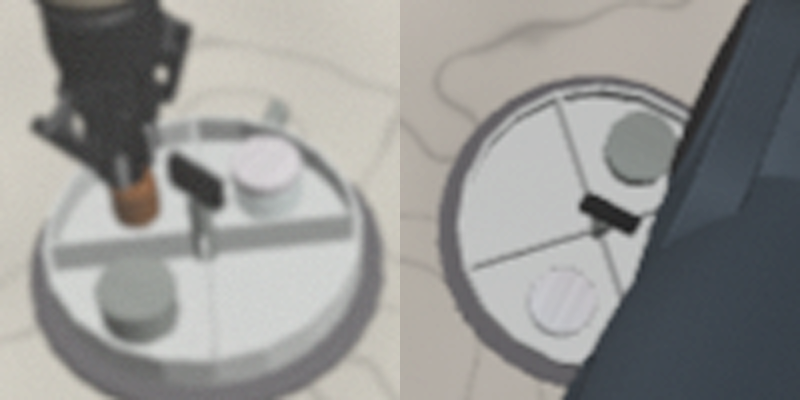

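Bottle A is upright over the fin cell, between the knob and the rim at crop (135,200), and it isn't touching yet. I'll keep lowering.

Call:
move_arm(
  increments="0 0 0 0.4 0 0 0; 0 0 0 0.8 0 0 0; 0 0 0 1.2 0 0 0; 0 0 0 1.6 0 0 0; 0 0 0 1.6 0 0 0",
)

```text
time: 8.97
eef_pos: [497.9, -238.2, 60.2]
eef_rot: [[-0.477, -0.879, 0.004], [-0.879, 0.477, -0.002], [-0.0, -0.004, -1.0]]
force: [-0.9, 2.1, 15.9]
width: 21.3
```

Contact: 16 N. I'll ease off 0.8 mm, release and rise.

Call:
move_arm(
  increments="0 0 0 -0.5 0 0 0; 0 0 0 -0.8 0 0 0; 0.5 0 0 -0.8 0 0 0; 0.5 0 0 -0.8 0 0 0; 0.5 0 0 -0.8 0 0 0; 0.5 0 0 -0.8 0 0 0; 0.5 0 0 -0.8 0 0 0; 0.5 0 0 -4 0 0 0; 0.5 0 0 -12 0 0 0; 0.5 0 0 -26 0 0 0; 0.5 0 0 -44 0 0 0; 0.5 0 0 -64 0 0 0; 0.5 0 0 -84 0 0 0; 0.5 0 0 -104 0 0 0; 0.5 0 0 -120 0 0 0; 0.5 0 0 -130 0 0 0; 0.5 0 0 -130 0 0 0",
)

```text
time: 10.38
eef_pos: [497.6, -238.1, 191.2]
eef_rot: [[-0.478, -0.879, 0.005], [-0.879, 0.478, -0.002], [-0.0, -0.005, -1.0]]
force: [0.5, -0.4, 0.2]
width: 42.6
```

```bash
python3 - <<'E'
from h import *
yaw=np.radians(172.3); a=np.array([np.cos(yaw)*.5,np.sin(yaw)*.5,np.cos(np.pi/6)])
s=ctrl.read_state(); print(s['eef_pos'],s['time'],s['width'],s['force'])
go([555.8,300.3,76.7],82.3,a,back=90,s=s)
E
```

```text
[ 497.55134004 -238.07869159  191.23135701] 10.3833 42.63207664275804 [ 0.458588   -0.39204347  0.17241863]
shift [-488.2  239.5   51.7] rot [ 0.311 -0.455  1.179] tcp [520.5 305.1 138.4]
```

Call:
move_arm(
  increments="0.6 -10 5 0 0.006 -0.009 0.024; 0.6 -29 14 2 0.019 -0.027 0.071; 0.6 -54 26 4 0.034 -0.05 0.13; 0.6 -83 41 6 0.053 -0.077 0.2; 0.6 -112 55 9 0.072 -0.105 0.271; 0.6 -142 69 12 0.09 -0.132 0.342; 0.6 -171 84 15 0.109 -0.159 0.413; 0.6 -200 98 18 0.128 -0.187 0.483; 0.6 -229 113 22 0.146 -0.214 0.554; 0.6 -259 127 26 0.165 -0.241 0.625; 0.6 -288 141 29 0.183 -0.268 0.696; 0.6 -317 156 33 0.202 -0.296 0.766; 0.6 -347 170 36 0.221 -0.323 0.837; 0.6 -376 184 39 0.239 -0.35 0.908; 0.6 -405 199 42 0.258 -0.378 0.979; 0.6 -434 213 45 0.277 -0.405 1.049; 0.6 -459 225 48 0.292 -0.428 1.108; 0.6 -478 235 50 0.305 -0.446 1.155; 0.6 -488.2 239.5 51.7 0.311 -0.455 1.179; 0.6 -488.2 239.5 51.7 0.311 -0.455 1.179",
)

```text
time: 12.05
eef_pos: [518.4, 307.7, 135.0]
eef_rot: [[-0.86, 0.132, 0.492], [0.115, 0.991, -0.065], [-0.496, 0.001, -0.868]]
force: [-0.9, -0.4, -0.1]
width: 50.9
```

```bash
python3 - <<'E'
from fit import *
yaw=np.radians(172.3); a=np.array([np.cos(yaw)*.5,np.sin(yaw)*.5,np.cos(np.pi/6)])
s=ctrl.read_state(); print(s['eef_pos'],s['time'],s['width'],s['force'])
go([555.8,300.3,76.7],82.3,a,s=s)
o=grab(); L=[]
for n in o:
    np.savez(n+"3.npz",im=o[n][0],d=o[n][1])
    im=o[n][0]; c=proj(n,[527,-183,50])[0]; x,y=int(c[0])-50,int(c[1])-50
    q=cv2.resize(im[y:y+100,x:x+100,::-1],None,fx=4,fy=4,interpolation=cv2.INTER_CUBIC); L.append(np.clip(q*1.5,0,255).astype(np.uint8)); print(x,y)
cv2.imwrite("pics/pl2.png",np.hstack(L))
X=pts(o,[465,-275,50],[520,-205,120])
for n in X: print(n,len(X[n]),np.percentile(X[n],[3,50,97],axis=0).round(0).tolist())
E
```

```text
[518.40875532 307.71674003 135.00337942] 12.05 50.89368469769806 [-0.87977551 -0.41615982 -0.14337721]
shift [-4.2 -2.5 88.2] rot [ 0.002 -0.004  0.001] tcp [565.1 299.   60.5]
166 154
304 171
scene 186 [[490.0, -254.0, 50.0], [505.0, -237.0, 75.0], [514.0, -226.0, 105.0]]
top 96 [[484.0, -249.0, 51.0], [493.0, -235.0, 89.0], [507.0, -224.0, 105.0]]
```

View pics/pl2.png

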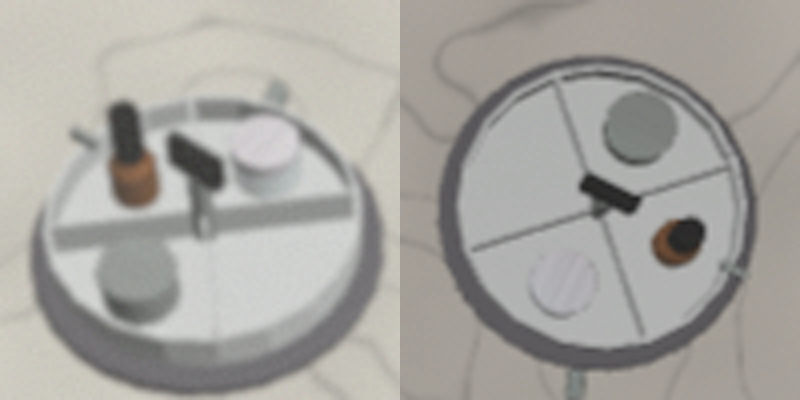

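Bottle A stands in the fin cell at top crop (685,240). Now bottle B.

Call:
move_arm(
  increments="0.6 0 0 0 0 0 0; 0.6 0 0 0 0 0 0; 0.6 0 0 0 0 0 0; 0.6 0 0 0 0 0 0",
)

```text
time: 12.48
eef_pos: [519.6, 305.0, 137.0]
eef_rot: [[-0.86, 0.134, 0.493], [0.117, 0.991, -0.065], [-0.497, 0.002, -0.867]]
force: [0.8, -0.3, -0.2]
width: 51.4
```

```bash
python3 - <<'E'
from h import *
yaw=np.radians(172.3); a=np.array([np.cos(yaw)*.5,np.sin(yaw)*.5,np.cos(np.pi/6)])
go([555.8,300.3,76.7],82.3,a)
E
```

```text
shift [-1.7  0.1 89.1] rot [ 0.001 -0.003 -0.001] tcp [565.1 299.   60.5]
```

Call:
move_arm(
  increments="0.6 -1 0 15 0 -0.003 0; 0.6 -1.5 0 35 0 -0.003 0; 0.6 -1.5 0 55 0 -0.003 0; 0.6 -1.5 0 72 0 -0.003 0; 0.6 -1.5 0 84 0 -0.003 0; 0.6 -1.5 0 89.5 0 -0.003 0; 0.6 -1.5 0 89.5 0 -0.003 0; 0.1 -1.5 0 89.5 0 -0.003 0; 0.1 -1.5 0 89.5 0 -0.003 0; 0.1 -1.5 0 89.5 0 -0.003 0; 0.1 -1.5 0 89.5 0 -0.003 0; 0.1 -1.5 0 89.5 0 -0.003 0; 0.1 -1.5 0 89.5 0 -0.003 0; 0.1 -1.5 0 89.5 0 -0.003 0; 0.1 -1.5 0 89.5 0 -0.003 0",
)

```text
time: 13.73
eef_pos: [565.0, 300.1, 60.8]
eef_rot: [[-0.858, 0.133, 0.497], [0.117, 0.991, -0.065], [-0.501, 0.002, -0.866]]
force: [-5.8, -0.7, 7.1]
width: 21.1
```

Call:
move_arm(
  increments="0 0 0 -4 0 0 0; 0 0 0 -12 0 0 0; 0 0 0 -24 0 0 0; 0 0 0 -38 0 0 0; 0 0 0 -54 0 0 0; 0 0 0 -70 0 0 0; 0 0 0 -86 0 0 0; 0 0 0 -100 0 0 0; 0 0 0 -110 0 0 0; 0 0 0 -110 0 0 0; 0 0 0 -110 0 0 0",
)

```text
time: 14.65
eef_pos: [510.3, 307.1, 155.5]
eef_rot: [[-0.858, 0.133, 0.496], [0.116, 0.991, -0.065], [-0.5, 0.002, -0.866]]
force: [0.6, 0.4, -0.6]
width: 21.5
```

```bash
python3 - <<'E'
from fit import *
s=ctrl.read_state(); print(s['time'],s['width'],s['force'])
go([557.5,-127,175],151.5,s=s)
o=grab()
R=np.array(s['eef_rot']);g=s['eef_pos']-R[:,2]*18.7
for n,X in pts(o,g-90,g+90).items():
    q=X-g; t=q@R[:,2]; X=np.c_[q@R[:,0],q@R[:,1],t]; X=X[(np.hypot(X[:,0],X[:,1])<24)&(t>5)&(t<80)]
    print(n,len(X),np.percentile(X[:,2],[50,90,98,100]).round(1),X.mean(0).round(1))
E
```

```text
14.65 21.492854377447035 [ 0.62639165  0.35707447 -0.60798187]
shift [ -91.5 -424.    50.8] rot [-0.314  0.46  -1.178] tcp [ 557.5 -127.   156.3]
scene 313 [31.4 54.9 59.7 61.1] [-12.6  -2.4  32.2]
top 132 [29.5 54.5 60.9 62.1] [-8.5 -5.2 31.9]
```

Call:
move_arm(
  increments="0 -2 -8 1 -0.006 0.009 -0.024; 0 -5 -25 3 -0.019 0.028 -0.071; 0 -10 -47 6 -0.035 0.051 -0.13; 0 -16 -72 9 -0.053 0.078 -0.2; 0 -21 -98 12 -0.072 0.106 -0.271; 0 -27 -123 15 -0.091 0.133 -0.342; 0 -32 -148 18 -0.11 0.161 -0.412; 0 -38 -174 21 -0.129 0.189 -0.483; 0 -43 -199 24 -0.148 0.216 -0.554; 0 -48 -225 27 -0.166 0.244 -0.624; 0 -54 -250 30 -0.185 0.271 -0.695; 0 -59 -276 33 -0.204 0.299 -0.766; 0 -65 -301 36 -0.223 0.327 -0.836; 0 -70 -326 39 -0.242 0.354 -0.907; 0 -76 -352 42 -0.261 0.382 -0.978; 0 -81 -377 45 -0.279 0.409 -1.048; 0 -86 -399 48 -0.295 0.432 -1.107; 0 -90 -416 50 -0.308 0.451 -1.154; 0 -91.5 -424 50.8 -0.314 0.46 -1.178; 0 -91.5 -424 50.8 -0.314 0.46 -1.178",
)

```text
time: 16.42
eef_pos: [557.4, -129.1, 154.7]
eef_rot: [[-0.479, -0.878, -0.003], [-0.878, 0.479, -0.001], [0.002, 0.003, -1.0]]
force: [0.5, -0.4, 0.4]
width: 21.2
```

```bash
python3 - <<'E'
from h import *
s=ctrl.read_state(); print(s['time'],s['width'],s['force'],s['eef_pos'])
go([557.5,-127,86],151.5,s=s)
E
```

```text
16.4167 21.213327964778795 [ 0.48522918 -0.41466132  0.35909307] [ 557.3733277  -129.13479426  154.67943409]
shift [-2.1  0.7 87.4] rot [ 0.003 -0.002 -0.002] tcp [ 557.5 -127.    67.3]
```

Call:
move_arm(
  increments="0 0 0 6 0 0 0; 0 0 0 20 0 0 0; 0 0 0 38 0 0 0; 0 0 0 56 0 0 0; 0 0 0 72 0 0 0; 0 0 0 82 0 0 0; 0 0 0 88 0 0 0; 0 0 0 90 0 0 0; 0 0 0 91 0 0 0; 0 0 0 91 0 0 0; 0 0 0 91 0 0 0",
)

```text
time: 17.33
eef_pos: [557.7, -127.5, 65.9]
eef_rot: [[-0.478, -0.878, 0.0], [-0.878, 0.478, -0.001], [0.001, -0.001, -1.0]]
force: [-0.0, -1.1, -0.8]
width: 20.9
```

Call:
move_arm(
  increments="0 0 0 0.5 0 0 0; 0 0 0 1 0 0 0; 0 0 0 1.5 0 0 0; 0 0 0 2 0 0 0; 0 0 0 2 0 0 0",
)

```text
time: 17.75
eef_pos: [557.2, -127.4, 63.1]
eef_rot: [[-0.478, -0.878, -0.001], [-0.878, 0.478, -0.001], [0.001, 0.001, -1.0]]
force: [0.1, 0.1, -0.2]
width: 21.4
```

Call:
move_arm(
  increments="0 0 0 0.3 0 0 0; 0 0 0 0.6 0 0 0; 0 0 0 0.9 0 0 0; 0 0 0 1.2 0 0 0; 0 0 0 1.2 0 0 0",
)

```text
time: 18.17
eef_pos: [557.2, -127.4, 61.9]
eef_rot: [[-0.478, -0.878, -0.001], [-0.878, 0.478, -0.001], [0.001, 0.001, -1.0]]
force: [-0.1, 0.1, -0.5]
width: 21.2
```

Call:
move_arm(
  increments="0 0 0 0.3 0 0 0; 0 0 0 0.6 0 0 0; 0 0 0 0.9 0 0 0; 0 0 0 1.2 0 0 0; 0 0 0 1.2 0 0 0",
)

```text
time: 18.58
eef_pos: [557.2, -127.4, 60.8]
eef_rot: [[-0.478, -0.878, -0.001], [-0.878, 0.478, -0.001], [0.001, 0.001, -1.0]]
force: [-0.6, 0.2, -0.7]
width: 21.5
```

Call:
move_arm(
  increments="0 0 0 0.3 0 0 0; 0 0 0 0.6 0 0 0; 0 0 0 0.9 0 0 0; 0 0 0 1.2 0 0 0; 0 0 0 1.2 0 0 0",
)

```text
time: 19.0
eef_pos: [557.9, -127.7, 60.6]
eef_rot: [[-0.478, -0.878, 0.001], [-0.878, 0.478, -0.001], [0.001, -0.001, -1.0]]
force: [-1.9, -0.6, 13.2]
width: 21.6
```

Call:
move_arm(
  increments="0 0 0 -0.5 0 0 0; 0 0 0 -0.8 0 0 0; 0.5 0 0 -0.8 0 0 0; 0.5 0 0 -0.8 0 0 0; 0.5 0 0 -0.8 0 0 0; 0.5 0 0 -0.8 0 0 0; 0.5 0 0 -0.8 0 0 0; 0.5 0 0 -4 0 0 0; 0.5 0 0 -12 0 0 0; 0.5 0 0 -26 0 0 0; 0.5 0 0 -44 0 0 0; 0.5 0 0 -64 0 0 0; 0.5 0 0 -84 0 0 0; 0.5 0 0 -95 0 0 0; 0.5 0 0 -100 0 0 0; 0.5 0 0 -100 0 0 0; 0.5 0 0 -100 0 0 0",
)

```text
time: 20.42
eef_pos: [557.2, -127.3, 159.4]
eef_rot: [[-0.478, -0.878, -0.001], [-0.878, 0.478, -0.001], [0.001, 0.001, -1.0]]
force: [-0.1, -0.2, -0.2]
width: 42.7
```

```bash
python3 - <<'E'
from fit import *
s=ctrl.read_state(); print(s['eef_pos'],s['time'],s['width'],s['force'],s['qpos'])
go([527,-183.3,142],152,s=s)
# fin/knob angle using clean picture 3 (before bottle B); tab too
o=grab("3")
for n in o:
    K=pts(o,[495,-215,84],[560,-150,118],which=(n,),dark=70)[n]; print("knob",n,len(K),cv2.minAreaRect(K[:,:2].astype(np.float32)),K[:,:2].mean(0))
u={"top":[(387.5,239),(347.5,267)],"scene":[(187.5,189),(235.5,177.5)]}
for z1,z2 in((42,18),(45,22)):
    for n in u: 
        f=w(n,*u[n][0],z=z1)[0][:2];t=w(n,*u[n][1],z=z2)[0][:2]; c=np.array([528.8,-184.2]) if n=="scene" else np.array([525.1,-182.9])
        print(n,f,t,np.degrees(np.arctan2(*(f-c)[::-1])),np.degrees(np.arctan2(*(t-c)[::-1])),np.hypot(*(f-c)),np.hypot(*(t-c)))
E
```

```text
[ 557.24699131 -127.30482079  159.3509459 ] 20.4167 42.740186431820476 [-0.08468208 -0.16639387 -0.16171898] [-2.24133114e-01  3.82718342e-01  1.43052099e-02  1.20333328e+00
 -8.43330782e-04 -1.29668981e+00]
shift [63.6 -0.2 36.1] rot [ 0.001 -0.001 -0.01 ] tcp [ 527.  -183.3  123.3]
knob scene 99 ((532.4763793945312, -183.63592529296875), (40.76543045043945, 10.109064102172852), 63.26462936401367) [ 533.96057822 -181.48802232]
knob top 78 ((524.4844360351562, -181.1291046142578), (41.26850509643555, 13.669809341430664), 60.89650344848633) [ 524.43629799 -180.64680606]
top [ 472.43446953 -278.65986956] [ 393.24272222 -160.13059568] -118.80969226252616 170.20265922105415 109.28682773819529 133.8087720500935
scene [ 477.94852829 -275.97702641] [ 395.75623112 -157.71969803] -118.98979606197983 168.7432679986102 104.92328031570233 135.65342174546237
top [ 472.12995975 -278.08046591] [ 393.08511603 -159.73286726] -119.09690802711019 170.04658312569262 108.92725212220067 134.0322559319426
scene [ 480.41742355 -274.93705019] [ 399.27582604 -156.79471372] -118.06731640914906 168.05330702738775 102.83037479505539 132.39169670598488
```

Call:
move_arm(
  increments="0.5 8 0 0 0 0 0; 0.5 25 0 0 0 0 0; 0.5 45 0 0 0 0 0; 0.5 58 0 4 0 0 -0.01; 0.5 63.5 0 12 0 0 -0.01; 0.5 63.5 0 26 0 0 -0.01; 0.5 63.5 0 44 0 0 -0.01; 0.5 63.5 0 62 0 0 -0.01; 0.5 63.5 0 76 0 0 -0.01; 0.5 63.5 0 83 0 0 -0.01; 0.5 63.5 0 83 0 0 -0.01; 0.5 63.5 0 83 0 0 -0.01",
)

```text
time: 21.42
eef_pos: [526.6, -183.0, 76.4]
eef_rot: [[-0.469, -0.883, -0.002], [-0.883, 0.469, -0.0], [0.001, 0.001, -1.0]]
force: [-0.3, -1.4, 1.0]
width: 42.9
```

Call:
move_arm(
  increments="0 0 0 0 0 0 0; 0 0 0 0 0 0 0; 0 0 0 0 0 0 0; 0 0 0 0 0 0 0; 0 0 0 0 0 0 0; 0 0 0 0 0 0 0; 0 0 0 0 0 0 0; 0 0 0 0 0 0 0",
  squeeze=60,
)

```text
time: 22.08
eef_pos: [526.5, -182.8, 77.6]
eef_rot: [[-0.469, -0.883, -0.001], [-0.883, 0.469, -0.0], [0.001, 0.001, -1.0]]
force: [-7.0, 4.3, 9.9]
width: 11.3
```

```bash
python3 - <<'E'
from h import *
s=ctrl.read_state(); print(s['eef_pos'],s['time'],s['width'],s['force'],s['torque'],s['qpos'][5])
E
```

```text
[ 526.51992226 -182.84756258   77.5506986 ] 22.0833 11.336754388096258 [-7.02822032  4.30767848  9.89180512] [ 0.86028524  1.63850089 -0.01722276] -1.4165024187082407
```

Call:
move_arm(
  increments="0 0 0.3 0 0 0 0.02; 0 0 0.5 0 0 0 0.06; 0 0 0.5 0 0 0 0.1; 0 0 0.5 0 0 0 0.15; 0 0 0.5 0 0 0 0.2; 0 0 0.5 0 0 0 0.25; 0 0 0.5 0 0 0 0.3; 0 0 0.5 0 0 0 0.35; 0 0 0.5 0 0 0 0.4; 0 0 0.5 0 0 0 0.45; 0 0 0.5 0 0 0 0.5; 0 0 0.5 0 0 0 0.55; 0 0 0.5 0 0 0 0.6; 0 0 0.5 0 0 0 0.65; 0 0 0.5 0 0 0 0.7; 0 0 0.5 0 0 0 0.74; 0 0 0.5 0 0 0 0.77; 0 0 0.5 0 0 0 0.78; 0 0 0.5 0 0 0 0.78",
)

```text
time: 23.67
eef_pos: [526.3, -182.6, 77.6]
eef_rot: [[-0.955, -0.297, -0.001], [-0.297, 0.955, -0.0], [0.001, 0.0, -1.0]]
force: [-7.4, 4.3, 10.3]
width: 11.6
```

```bash
cat > look.py <<'E'
from fit import *
import sys
s=ctrl.read_state(); print(s['eef_pos'],s['time'],s['width'],s['force'],s['torque'],s['qpos'][5])
R=np.array(s['eef_rot']);print("azY",np.degrees(np.arctan2(R[1,1],R[0,1])))
o=grab(); L=[]
for n in o:
    np.savez(n+sys.argv[1]+".npz",im=o[n][0],d=o[n][1])
    im=o[n][0]; c=proj(n,[527,-183,50])[0]; x,y=int(c[0])-50,int(c[1])-50
    q=cv2.resize(im[y:y+100,x:x+100,::-1],None,fx=4,fy=4,interpolation=cv2.INTER_CUBIC); L.append(np.clip(q*1.5,0,255).astype(np.uint8)); print(x,y)
cv2.imwrite(f"pics/l{sys.argv[1]}.png",np.hstack(L))
E
python3 look.py 4
```

```text
[ 526.27447827 -182.58354923   77.60872914] 23.6667 11.575407098152876 [-7.36115689  4.30042716 10.25626838] [0.95397451 1.38306717 0.01085249] -0.6356291837348261
azY 107.2986613657483
166 154
304 171
```

View pics/l4.png

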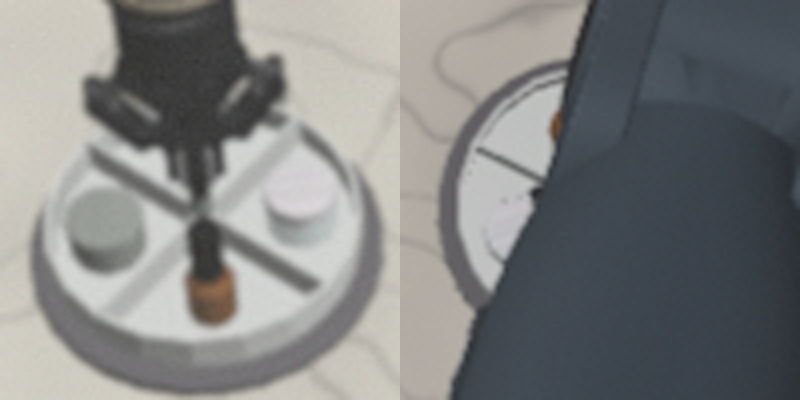

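The tray turned with the knob, and bottle B is standing at scene crop (212,285). I'll finish the turn and release.

Call:
move_arm(
  increments="0 0 0 0 0 0 0.02; 0 0 0 0 0 0 0.06; 0 0 0 0 0 0 0.1; 0 0 0 0 0 0 0.15; 0 0 0 0 0 0 0.2; 0 0 0 0 0 0 0.25; 0 0 0 0 0 0 0.3; 0 0 0 0 0 0 0.35; 0 0 0 0 0 0 0.39; 0 0 0 0 0 0 0.43; 0 0 0 0 0 0 0.46; 0 0 0 0 0 0 0.48; 0 0 0 0 0 0 0.485; 0 0 0 0 0 0 0.485; 0 0 0 0 0 0 0.485",
)

```text
time: 25.02
eef_pos: [526.3, -182.4, 77.6]
eef_rot: [[-0.983, 0.181, -0.001], [0.181, 0.983, 0.0], [0.001, 0.0, -1.0]]
force: [-6.4, 6.0, 11.4]
width: 11.2
```

Call:
move_arm(
  increments="0.5 0 0 0 0 0 0; 0.5 0 0 0 0 0 0; 0.5 0 0 0 0 0 0; 0.5 0 0 0 0 0 0; 0.5 0 0 0 0 0 0; 0.5 0 0 -10 0 0 0; 0.5 0 0 -26 0 0 0; 0.5 0 0 -46 0 0 0; 0.5 0 0 -66 0 0 0; 0.5 0 0 -84 0 0 0; 0.5 0 0 -96 0 0 0; 0.5 0 0 -100 0 0 0; 0.5 0 0 -100 0 0 0",
)

```text
time: 26.1
eef_pos: [527.1, -183.1, 177.9]
eef_rot: [[-0.983, 0.182, 0.001], [0.182, 0.983, -0.001], [-0.001, -0.001, -1.0]]
force: [-0.3, 0.4, 0.5]
width: 42.8
```

```bash
python3 - <<'E'
from h import *
s=ctrl.read_state(); R=np.array(s['eef_rot']);print(s['eef_pos'],s['time'],s['qpos'],"azY",np.degrees(np.arctan2(R[1,1],R[0,1])))
print("world +y 330, z+30, in tool:",R.T@np.array([-40,330,30]))
E
```

```text
[ 527.11277359 -183.10785739  177.92426573] 26.1 [-3.33788186e-01  3.45582151e-01  8.17520850e-03  1.23216222e+00
 -9.71879020e-04 -1.51254875e-01] azY 79.54154248621754
world +y 330, z+30, in tool: [ 99.20547218 317.22215571 -30.46929959]
```

Now I'll back away to the side at height and look.

Call:
move_arm(
  increments="0.5 3 8 -2 0 0 0; 0.5 9 30 -6 0 0 0; 0.5 18 58 -10 0 0 0; 0.5 28 88 -15 0 0 0; 0.5 37 118 -20 0 0 0; 0.5 46 148 -25 0 0 0; 0.5 56 178 -30 0 0 0; 0.5 65 208 -30 0 0 0; 0.5 75 238 -30 0 0 0; 0.5 84 268 -30 0 0 0; 0.5 92 294 -30 0 0 0; 0.5 97 310 -30 0 0 0; 0.5 99 317 -30 0 0 0; 0.5 99 317 -30 0 0 0; 0.5 99 317 -30 0 0 0",
)

```text
time: 27.35
eef_pos: [486.4, 146.6, 206.0]
eef_rot: [[-0.984, 0.181, -0.002], [0.181, 0.984, -0.001], [0.002, -0.001, -1.0]]
force: [-0.2, -1.1, -0.0]
width: 42.7
```

```bash
python3 look.py 5
```

```text
[486.38667121 146.58108652 205.98101933] 27.35 42.710388087368116 [-0.17032115 -1.11099672 -0.03150684] [-0.03888607  0.01399345 -0.04651154] 0.4749105310469961
azY 79.57929929208282
166 154
304 171
```

View pics/l5.png

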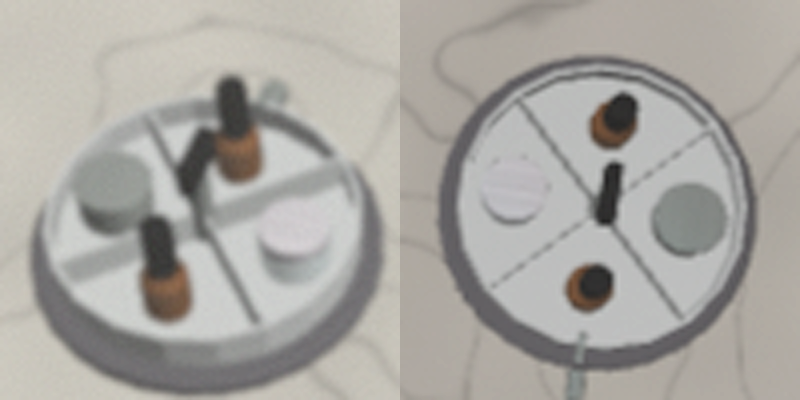

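Both bottles stand upright. In the top crop the fin (580,350) is close to the tab (575,380). I'll zoom in with averaged frames.

```bash
cat > z.py <<'E'
from fit import *
import sys
L=[]
for n in("top","scene"):
    im=np.mean([ctrl.camera(n)[0].astype(float) for _ in range(8)],0); np.save(n+"avg"+sys.argv[1]+".npy",im)
    c=proj(n,[410,-162,30])[0]; x,y=int(c[0])-14,int(c[1])-17; x=x; 
    q=cv2.resize(im[y:y+32,x:x+32,::-1],None,fx=12,fy=12,interpolation=cv2.INTER_CUBIC)
    q=np.clip((q-q.min())*255/(q.max()-q.min()),0,255).astype(np.uint8); print(n,x,y)
    # radial lines from the axis (per camera centre) at angles, at fin height 45 and tab height
    cc=[525.1,-182.9] if n=="top" else [528.8,-184.2]
    for a,col in((168,(255,0,0)),(170,(0,0,255))):
        for zz,r0,r1 in((45,100,119),(22,124,140)):
            e=[cc+r*np.array([np.cos(np.radians(a)),np.sin(np.radians(a))]) for r in(r0,r1)]
            pp=(proj(n,[[*v,zz] for v in e])-[x,y]+.5)*12
            cv2.line(q,*[tuple(int(k) for k in v) for v in pp],col,1)
    L.append(q)
cv2.imwrite(f"pics/z{sys.argv[1]}.png",np.hstack(L))
E
python3 z.py 5
```

```text
top 334 244
scene 218 161
```

View pics/z5.png

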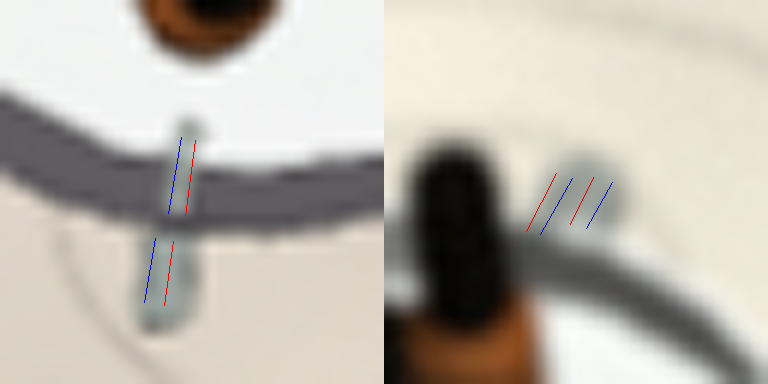

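```bash
python3 - <<'E'
from h import *
im=np.load("topavg5.npy"); g=im.mean(2); s=im[:,:,0]-im[:,:,2]  # R-B: steel is bluish
x0=340
print("gray");print(g[252:273,x0:x0+16].round(0).astype(int))
print("R-B");print(s[252:273,x0:x0+16].round(0).astype(int))
E
```

```text
gray
[[127 127 127 127 127 127 127 127 127 127 127 127 127 127 127 127]
 [124 127 127 127 127 127 127 127 124 118 121 127 127 127 127 127]
 [104 116 124 127 127 127 127 127 116  97 104 122 127 127 127 127]
 [ 68  84 106 118 123 127 127 125 111  95 101 118 127 127 127 127]
 [ 66  65  74  89 100 110 111 106 101 100 112 127 127 127 127 127]
 [ 66  66  65  64  62  65  70  72  85  93 100 109 111 113 115 116]
 [ 66  66  66  66  66  66  66  69  82  87  72  65  69  74  82  83]
 [ 65  66  66  66  66  66  66  71  84  84  69  66  66  66  66  66]
 [ 65  63  65  65  66  66  66  74  89  84  64  66  66  66  66  66]
 [ 87  81  72  64  66  64  64  69  82  79  62  66  66  66  65  65]
 [113 110  97  87  84  76  72  62  60  59  59  60  62  63  63  62]
 [112 113 113 114 108  96  85  75  73  70  72  82  83  85  85  80]
 [111 113 113 113 113  98  85  94  92  89  99 114 114 114 114 108]
 [110 112 113 113 114 101  86  92  91  86  97 113 113 114 114 114]
 [107 112 113 113 113 101  87  92  91  82  93 113 113 114 114 114]
 [105 110 112 113 112  97  84  92  91  84  93 114 113 113 113 113]
 [106 106 112 113 108  
[... 688 characters left out ...]
-1  0 -1  0 -1 -1  0  0  0  0  0  0]
 [ 0  0  0 -1  0  0  0 -1 -1 -1  0 -1  0 -1 -1  0]
 [ 5  4  2  1  0  0  0  0 -1 -2  0  0 -1 -1  0 -1]
 [ 9  8  7  5  4  3  2  0  0  0  0  0  0  0  0  0]
 [ 9  9  9  9  8  7  3 -1 -1  0  2  5  4  4  4  4]
 [ 8  9  9  8  9  7  0 -2 -2  0  5  9  9  9  9  8]
 [ 9  9  9  8  9  7  0 -3 -2  0  6  8  9  9  9  8]
 [ 8  8  8  9  8  6  0 -3 -2  0  6  9  9  9  9  9]
 [ 9  8  9  9  8  5 -2 -3 -2  1  6  9  9  9  9  9]
 [ 9  8  9  9  8  4 -2 -3 -2  2  7  9  9  9  9  9]
 [ 8  9  8  9  8  4 -2 -3 -1  2  8  9  9  9  9  9]
 [ 9  8  9  9  8  4 -1 -1  0  4  8  9  9  9  9  9]
 [ 9  9  9  8  9  8  5  6  6  7  9  9  9  9  9  9]
 [ 9  9  9  9  8  9  9  9  9  9  9  9  9  9  9  9]]
```

```bash
python3 - <<'E'
from fit import *
c=np.array([525.1,-182.9])
az=lambda X:(np.degrees(np.arctan2(X[1]-c[1],X[0]-c[0])).round(2),np.hypot(*(X[:2]-c)).round(1))
for z in(30,38,42,48): print("fin",z,[az(w("top",u,v,z=z)[0]) for u,v in((348.65,258),(348.43,259),(348.25,260))])
for z in(0,10,18,26): print("tab",z,[az(w("top",u,v,z=z)[0]) for u,v in((347.6,264),(347.4,266.5),(347.15,269))])
# heights around tab / fin from depth
o=grab("5")
for n in o:
    X=pts(o,[380,-180,-5],[430,-140,70],which=(n,))[n]; r=np.hypot(X[:,0]-c[0],X[:,1]-c[1]); a=np.degrees(np.arctan2(X[:,1]-c[1],X[:,0]-c[0]))
    for lo,hi in((104,110),(110,116),(116,121),(124,130),(130,137),(137,142)):
        m=(r>lo)&(r<hi)&(a>166)&(a<173); print(n,lo,m.sum(),np.sort(X[m,2]).round(0)[-8:])
E
```

```text
fin 30 [(np.float64(169.53), np.float64(107.6)), (np.float64(169.42), np.float64(110.7)), (np.float64(169.37), np.float64(113.7))]
fin 38 [(np.float64(169.15), np.float64(108.2)), (np.float64(169.05), np.float64(111.3)), (np.float64(169.01), np.float64(114.3))]
fin 42 [(np.float64(168.96), np.float64(108.5)), (np.float64(168.87), np.float64(111.6)), (np.float64(168.83), np.float64(114.6))]
fin 48 [(np.float64(168.68), np.float64(109.0)), (np.float64(168.59), np.float64(112.0)), (np.float64(168.57), np.float64(115.0))]
tab 0 [(np.float64(170.55), np.float64(123.8)), (np.float64(170.7), np.float64(131.4)), (np.float64(170.78), np.float64(138.9))]
tab 10 [(np.float64(170.13), np.float64(124.4)), (np.float64(170.3), np.float64(131.9)), (np.float64(170.4), np.float64(139.4))]
tab 18 [(np.float64(169.79), np.float64(124.9)), (np.float64(169.99), np.float64(132.4)), (np.float64(170.1), np.float64(139.9))]
tab 26 [(np.float64(169.47), np.float64(125.4)), (np.float64(169.68), np.float64(132.8)), (np.float64(169.81), np.float64(140.3))]
scene 104 4 [43. 47. 51. 53.]
scene 110 6 [42. 47. 47. 48. 51. 52.]
scene 116 1 [24.]
scene 124 8 [17. 20. 22. 22. 24. 26. 27. 28.]
scene 130 9 [17. 20. 22. 23. 23. 24. 24. 24.]
scene 137 5 [-3.  6. 25. 25. 26.]
top 104 11 [32. 39. 42. 42. 44. 47. 47. 48.]
top 110 11 [12. 13. 13. 45. 46. 46. 47. 51.]
top 116 8 [ 3.  5.  6.  8. 10. 14. 43. 47.]
top 124 12 [11. 20. 22. 22. 23. 23. 23. 23.]
top 130 16 [19. 19. 19. 20. 20. 24. 25. 25.]
top 137 8 [-4. -1.  1. 18. 21. 22. 22. 24.]
```

Top-view sub-pixel azimuths are about 168.7° for the fin and 169.9° for the tab. The fin is therefore about 1.2° too far clockwise. There is time to regrip and trim it by about +0.021 rad.

Call:
move_arm(
  increments="0.5 -3 -8 0 0 0 0; 0.5 -9 -30 0 0 0 0; 0.5 -18 -58 0 0 0 0; 0.5 -28 -88 0 0 0 0; 0.5 -37 -118 2 0 0 0; 0.5 -46 -148 5 0 0 0; 0.5 -56 -178 10 0 0 0; 0.5 -65 -208 15 0 0 0; 0.5 -75 -238 20 0 0 0; 0.5 -84 -268 25 0 0 0; 0.5 -92 -294 28 0 0 0; 0.5 -97 -310 30 0 0 0; 0.5 -99 -317 30 0 0 0; 0.5 -99 -317 30 0 0 0; 0.5 -99 -317 30 0 0 0; 0.5 -99 -317 30 0 0 0",
)

```text
time: 29.58
eef_pos: [526.5, -182.0, 176.8]
eef_rot: [[-0.984, 0.181, -0.001], [0.181, 0.984, -0.0], [0.001, -0.001, -1.0]]
force: [-0.7, -0.4, -0.1]
width: 42.5
```

Call:
move_arm(
  increments="0.5 0 0 8 0 0 0; 0.5 0 0 22 0 0 0; 0.5 0 0 40 0 0 0; 0.5 0 0 60 0 0 0; 0.5 0 0 80 0 0 0; 0.5 0 0 94 0 0 0; 0.5 0 0 100 0 0 0; 0.5 0 0 100 0 0 0; 0 0 0 100 0 0 0; 0 0 0 100 0 0 0; 0 0 0 100 0 0 0; 0 0 0 100 0 0 0; 0 0 0 100 0 0 0; 0 0 0 100 0 0 0; 0 0 0 100 0 0 0; 0 0 0 100 0 0 0",
  squeeze=60,
)

```text
time: 30.92
eef_pos: [527.2, -182.6, 77.9]
eef_rot: [[-0.983, 0.181, 0.001], [0.181, 0.983, -0.0], [-0.001, 0.0, -1.0]]
force: [-0.1, 5.2, 5.5]
width: 11.0
```

Call:
move_arm(
  increments="0 0 0 0 0 0 -0.004; 0 0 0 0 0 0 -0.01; 0 0 0 0 0 0 -0.016; 0 0 0 0 0 0 -0.022; 0 0 0 0 0 0 -0.022; 0 0 0 0 0 0 -0.022; 0.5 0 0 0 0 0 -0.022; 0.5 0 0 0 0 0 -0.022; 0.5 0 0 0 0 0 -0.022; 0.5 0 0 0 0 0 -0.022; 0.5 0 0 0 0 0 -0.022; 0.5 0 0 -10 0 0 -0.022; 0.5 0 0 -26 0 0 -0.022; 0.5 0 0 -46 0 0 -0.022; 0.5 0 0 -66 0 0 -0.022; 0.5 0 0 -84 0 0 -0.022; 0.5 0 0 -96 0 0 -0.022; 0.5 0 0 -100 0 0 -0.022; 0.5 0 0 -100 0 0 -0.022",
)

```text
time: 32.5
eef_pos: [527.1, -183.1, 177.9]
eef_rot: [[-0.987, 0.16, 0.001], [0.16, 0.987, -0.001], [-0.001, -0.001, -1.0]]
force: [-0.3, -0.4, -0.4]
width: 42.5
```

Call:
move_arm(
  increments="0.5 3 8 -2 0 0 0; 0.5 9 30 -6 0 0 0; 0.5 18 58 -10 0 0 0; 0.5 28 88 -15 0 0 0; 0.5 37 118 -20 0 0 0; 0.5 46 148 -25 0 0 0; 0.5 56 178 -30 0 0 0; 0.5 65 208 -30 0 0 0; 0.5 75 238 -30 0 0 0; 0.5 84 268 -30 0 0 0; 0.5 92 294 -30 0 0 0; 0.5 97 310 -30 0 0 0; 0.5 99 317 -30 0 0 0; 0.5 99 317 -30 0 0 0; 0.5 99 317 -30 0 0 0",
)

```text
time: 33.75
eef_pos: [479.2, 145.6, 206.0]
eef_rot: [[-0.987, 0.159, -0.002], [0.159, 0.987, -0.001], [0.002, -0.001, -1.0]]
force: [-0.0, -0.5, 0.1]
width: 42.9
```

```bash
python3 look.py 6; python3 z.py 6; python3 - <<'E'
from fit import *
im=np.load("topavg6.npy");g=im.mean(2);c=np.array([525.1,-182.9])
az=lambda X:np.degrees(np.arctan2(X[1]-c[1],X[0]-c[0])).round(2)
for f in("5","6"):
    im=np.load(f"topavg{f}.npy");g=im.mean(2)
    for v in(258,259,260,261):
        x=np.arange(345,353);wt=np.clip(g[v,x]-67,0,None); u=(wt*x).sum()/wt.sum(); print("fin",f,v,u.round(2),az(w("top",u,v,z=47)[0]))
    rb=im[:,:,0]-im[:,:,2]
    for v in(264,266,268):
        x=np.arange(343,353);wt=np.clip(8-rb[v,x],0,None); u=(wt*x).sum()/wt.sum(); print("tab",f,v,u.round(2),az(w("top",u,v,z=21)[0]))
# bystander shift check between start and now
for n in("scene","top"):
    a=np.load(n+"0.npz");ctrl.camera(n)
    for th in("compact","toothpick_holder","comb","dish","cream_jar","makeup_brush"):
        r=ctrl.silhouettes(th,n); print(n,th,[(np.round(k['xy'],1).tolist(),round(k['p'],2)) for k in r[:2]])
E
```

```text
[479.16278529 145.59946132 205.98607605] 33.75 42.94211389021916 [-0.0263847  -0.46388579  0.07497131] [ 0.03204143  0.00026997 -0.00801877] 0.45526159952389483
azY 80.8387596838653
166 154
304 171
top 334 244
scene 218 161
fin 5 258 348.82 168.98
fin 5 259 348.38 168.57
fin 5 260 348.22 168.57
fin 5 261 348.33 168.95
tab 5 264 347.61 169.69
tab 5 266 347.5 169.91
tab 5 268 347.16 169.84
fin 6 258 349.17 169.51
fin 6 259 349.02 169.51
fin 6 260 348.96 169.63
fin 6 261 348.91 169.76
tab 6 264 347.61 169.69
tab 6 266 347.46 169.86
tab 6 268 347.17 169.85
scene compact [([296.4, 208.6], 0.77)]
scene toothpick_holder [([285.2, 254.3], 0.81)]
scene comb [([445.3, 241.5], 0.66), ([284.7, 255.5], 0.57)]
scene dish [([314.9, 285.9], 0.75)]
scene cream_jar [([120.4, 206.2], 0.61)]
scene makeup_brush [([378.7, 248.5], 0.64), ([221.9, 280.4], 0.57)]
top compact [([285.0, 242.0], 0.78)]
top toothpick_holder [([440.5, 212.0], 0.58), ([287.5, 183.8], 0.51)]
top comb []
top dish [([258.1, 164.8], 0.94), ([357.9, 223.3], 0.46)]
top cream_jar [([441.0, 214.9], 0.85), ([260.6, 166.3], 0.4)]
top makeup_brush [([350.5, 163.8], 0.68), ([352.6, 242.9], 0.67)]
```

View pics/l6.png

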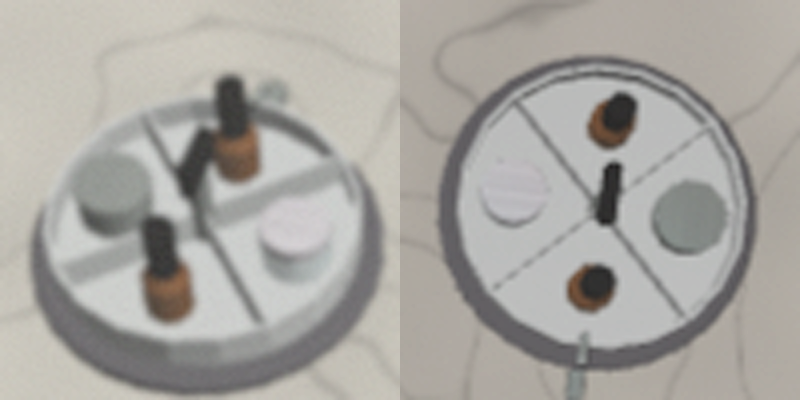

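The fin is now at 169.6° and the tab at 169.8°, so they line up within the measuring error. Both bottles stand upright in the empty cells, the bystanders haven't moved and the robot is clear. Handing in.

```bash
python3 -c "
from workcell import ctrl
print(ctrl.sign_off())"
```

```text
the job is handed in; nothing more can be done
None
```

Both bottles are out of the holder and standing upright in the carousel's two empty cells, one in each. The carousel is turned so its fin lines up with the index tab. I handed in at about 35 s of the 64 s, with the gripper open and touching nothing.

- **Bottles:** I placed one in the fin cell and one in the opposite cell, then turned the carousel by its knob. The final pictures show both upright.
- **Carousel:** After the first turn the fin was about 1.2° too far clockwise, so I gripped the knob again and corrected it. The top camera then put the fin at about 169.6° and the tab at about 169.8°, equal within the roughly 0.3° measuring error. The scene camera could not confirm this because a bottle hid the fin.
- **Forces:** The highest wrist force I read was 16 N. I only read it at the end of each move, so brief peaks could have been higher.
- **Other things on the dresser:** None appears to have moved, and all six were found near where they started. For the compact, toothpick holder and comb I compared this with detections from the start. The dish, cream jar and brush I only judged by eye against the first pictures. The final check missed the comb in the top view but found it in the scene view, and some top-view detections gave the wrong object as well as the right one.

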